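# Dispense the larger bearing balls

## Task

Two small ball dispensers stand on the garage bench. At the one that holds the larger steel balls, press down the pad of its rocking lever with the fingertips so that the gate lifts, keep it down until all three balls have rolled into its tray, then let go so that the gate drops shut again. Do not touch or lift the balls, and leave the other dispenser and the things lying about alone.

Things in the scene. Friction and masses are not known exactly. Their poses are not given: they have to be found in the camera images.
- large: dispenser with the three larger balls. Grey base plate 360 x 100 x 10 mm, fixed to the bench. Origin at bench level; own x points down the chute to the tray, z up. Dark steel chute along y = 0 from x = -95 to 95 mm, floor 71 to 41 mm high; at x = 57 mm a hanging steel gate stops the balls. Nothing stands higher than 110 mm at rest.
- large_pad (a point): black rubber press pad, 36 (along its dispenser's x) x 50 (y) x 6 mm, on the end of the rocking lever away from the tray. Origin: centre of its top face, 107 mm above the bench at rest, at x = -130 mm, y = -15 mm of its dispenser. It tilts with the lever; under it is only free space and the base plate.
- large_lever (a joint): rocking lever, rad: 0 = gate shut, 0.34 = pad fully down, gate fully up. Pivot at x = -30 mm, 95 mm up, beside the chute (-y side). Pad goes down 30 mm at 0.30 rad, 34 mm at the stop. A spring shuts it when let go; pressing takes 2 to 5 N. Past about 0.24 rad the 26 mm balls run out under the gate, in about 1 to 2 s.
- small: the other dispenser, alike but with the three smaller balls and a narrower chute; left or right of the first. Same frame and sizes.
- small_pad (a point): the other dispenser's press pad, the same in size and place as that of the first.
- small_lever (a joint): lever of the other dispenser, same sense: 0 = gate shut, 0.34 = gate up.
- large_ball0: origin at the centre of a larger steel ball, 26 mm across, about 72 g; at the start queued in the chute, number 0 from the gate. It must end in its dispenser's tray: open, under the chute's mouth, inside x = 95 to 199 mm, y = -42 to 42 mm of the dispenser, floor 14 mm and rim at most 62 mm above the bench.
- large_ball1: origin at the centre of a larger steel ball, 26 mm across, about 72 g; at the start queued in the chute, number 1 from the gate. It must end in its dispenser's tray: open, under the chute's mouth, inside x = 95 to 199 mm, y = -42 to 42 mm of the dispenser, floor 14 mm and rim at most 62 mm above the bench.
- large_ball2: origin at the centre of a larger steel ball, 26 mm across, about 72 g; at the start queued in the chute, number 2 from the gate. It must end in its dispenser's tray: open, under the chute's mouth, inside x = 95 to 199 mm, y = -42 to 42 mm of the dispenser, floor 14 mm and rim at most 62 mm above the bench.
- small_ball0: origin at the centre of a smaller steel ball, 14 mm across, 11 g; queued in the other chute, number 0 from the gate.
- small_ball1: origin at the centre of a smaller steel ball, 14 mm across, 11 g; queued in the other chute, number 1 from the gate.
- small_ball2: origin at the centre of a smaller steel ball, 14 mm across, 11 g; queued in the other chute, number 2 from the gate.
- spray_can: upright spray can, 60 mm across, 180 mm tall; origin under its centre. A bystander.
- tin: upright tin, 84 mm across, 100 mm tall; origin under its centre. A bystander.
- wrench: steel wrench 160 mm long, lying flat on the bench between the dispensers. A bystander.
- bearing: steel ring, a wheel bearing, 52 mm across, 16 mm high, lying flat; origin under its centre. A bystander.

How it is judged:
By the outcome, as a careful person would: the job done as asked, in the order asked, and still so for the second after the job is handed in, with the robot touching nothing.
It also fails if it takes over 35 s, if anything falls off the work surface, if the arm or the gripper's body presses on something with over 40 N, if the wrist force passes 120 N, or if a joint passes its speed limit or range.

## Robot

A 7-joint arm with a two-finger parallel gripper is mounted at the origin on the work surface. World frame = base frame: x ahead of the robot, y to its left, z up, the work surface at z = 0. Lengths are in m, angles in rad, forces in N, time in s.
With the tool pointing down it reaches from about 0.35 to 0.9 m from the base axis. Payload 7.2 kg.
Tool frame: the origin (TCP) lies at the very end of the fingers, on their centre line; the grasp point (between the pads) lies 19 mm behind it; z points along the fingers, y is the direction in which the jaws open and shut (so a half turn about z gives the same grasp; the last joint's range is limited). The gripper opens to 88 mm and grips with 3 to 60 N. Pads are 20 mm wide; open, the fingers measure 115 mm over their backs; the gripper's body (75 mm by 178 mm) begins 61 mm behind the grasp point.
Start: joints at [1.154, 0.411, -0.013, 1.596, 0.006, 1.134, -0.082], TCP at [0.214, -0.587, 0.223] pointing down, gripper open.
Joint ranges: [-2.95, 2.95], [-0.29, 1.99], [-1.47, 1.44], [0.14, 2.54], [-1.03, 4.17], [0.13, 1.85], [-2.86, 2.86]. Speed limits (rad/s): [2.39, 2.39, 3.01, 3.01, 3.14, 3.14, 3.14].

## Interface

Orientations are given as a unit quaternion [x, y, z, w].
In Python, from cell import status, imaging, ticket gives the robot as it stands.
- The arm moves only by the shell command python3 -m jog 'ROWS' [OPENING]. ROWS is JSON, a list of rows, each an object with "offset": the shift along the tool's x, y, z in mm, a list of three; "dr": the turn, a rotation vector about the tool's x, y, z in degrees, a list of three. A call has 1 to 12 rows; each row is the pose to reach, as a shift and turn from the pose measured when the call began, along the tool's axes at that moment; what a row does not reach only later rows make up. A row lasts 1/12 s, in which the tool goes at most 41.7 mm and 7.16 degrees, less where a joint would pass 70% of its speed; a pose out of reach is approached as far as the arm can. A call with a gripper value outside its range is refused whole. OPENING is the finger opening in mm, from 0 to 87.8, set as the call begins (- or left out, the last holds). The fingers move at their own pace and stop on an object; the grip force is fixed at half the most. Time passes only in rows, so rows that repeat a pose let the fingers close. It gives the time, the measured TCP pose, the force and the opening at its end, in the units of the state.
- status.get_state(): the state, without advancing time (a new reading comes with each control period).
- imaging.get_image(name): name is "scene" or "side" or "wrist"; returns a dict with "pixels" (420x560x3 uint8, red, green, blue), "depth" (420x560 float32, m along the optical axis (not along the pixel's ray), 0 where there is no reading), "camera_matrix" (3x3 intrinsics, pixels), "extrinsics" (4x4, takes a point from camera to world coordinates). Camera axes: x right, y down, z forward; pixel columns grow to the right and rows downward; lengths in m; the calibration is good to about 2 mm. A picture is of the moment at which its call begins.
- ticket.job_done(): hands the job in, once; it reports no verdict.
The state is a dict: "t": time; "q": joint angles; "dq": joint speeds; "joint_torque": joint torques, N m; "ee_pos": TCP position; "tool_rot": TCP orientation; "wrist_force": force on the tool from outside, world axes, zero at the start; "wrist_torque": the same for the moment, N m; "grip_width": opening from 0.0 (shut) to 1.0 (fully open).
Only numpy, scipy, OpenCV 4.12 (cv2) and the standard library are available. Lean on these libraries where they do the work, as an engineer would, in place of code of your own. Each camera call takes 0.05 s, during which the arm holds its last target.

## Working session

There is one attempt and no reset: what is moved stays moved. The work goes in short steps, Python scripts to look and compute and a shell command to move; the robot and the scene stay as the last step left them, time stands still between calls to the robot, and variables do not carry over. Pictures are saved under pics/ and viewed, and the job is handed in when it is done.

```bash
ls; mkdir -p pics; python3 - <<'E'
from cell import status, imaging
import cv2,numpy as np
s=status.get_state(); print({k:np.round(v,3) for k,v in s.items()})
for n in ("scene","side"):
    d=imaging.get_image(n); cv2.imwrite(f"pics/{n}0.png",d["pixels"][:,:,::-1])
    np.savez(f"{n}0.npz",**d); print(n,np.round(d["camera_matrix"],1),np.round(d["extrinsics"],3))
E
```

```text
pics
{'t': np.float64(0.0), 'q': array([ 1.154,  0.412, -0.013,  1.597,  0.006,  1.134, -0.082]), 'dq': array([ 0.001, -0.   ,  0.001,  0.001,  0.   , -0.001,  0.   ]), 'joint_torque': array([ 0.0000e+00, -5.8795e+01,  6.4200e-01, -2.9108e+01, -5.4000e-02,
        1.8000e-02,  0.0000e+00]), 'ee_pos': array([ 0.213, -0.587,  0.222]), 'tool_rot': array([ 0.985,  0.174, -0.   , -0.001]), 'wrist_force': array([-0.039,  0.248, -0.286]), 'wrist_torque': array([-0.03 ,  0.032, -0.016]), 'grip_width': np.float64(0.998)}
scene [[392.3   0.  278.7]
 [  0.  392.3 213.9]
 [  0.    0.    1. ]] [[ 0.773  0.535 -0.34   0.889]
 [ 0.634 -0.647  0.423 -0.405]
 [ 0.006 -0.543 -0.84   0.923]
 [ 0.     0.     0.     1.   ]]
side [[405.    0.  276.9]
 [  0.  405.  206. ]
 [  0.    0.    1. ]] [[-0.691 -0.56   0.458  0.043]
 [-0.723  0.544 -0.426  0.484]
 [-0.011 -0.625 -0.78   0.949]
 [ 0.     0.     0.     1.   ]]
```

View pics/scene0.png

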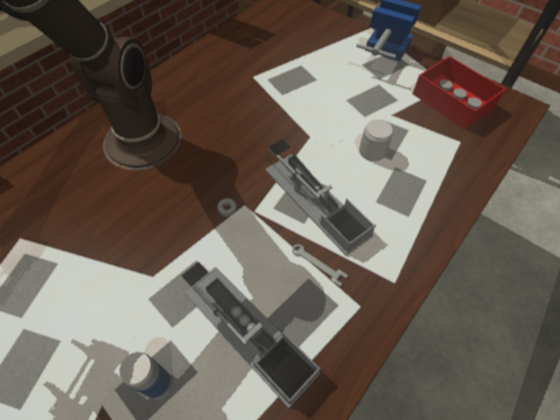

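View pics/side0.png

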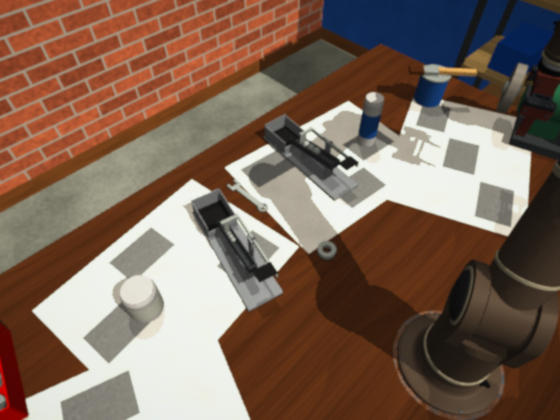

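```bash
python3 - <<'E'
import cv2
a=cv2.imread("pics/scene0.png");b=cv2.imread("pics/side0.png")
c=[a[250:410,170:330],a[130:260,250:380],b[110:210,255:365],b[180:310,180:290]]
t=[cv2.resize(x,(390,290),interpolation=cv2.INTER_CUBIC) for x in c]
cv2.imwrite("pics/crop0.png",cv2.vconcat([cv2.hconcat(t[:2]),cv2.hconcat(t[2:])]))
E
```

```text
(no output)
```

View pics/crop0.png

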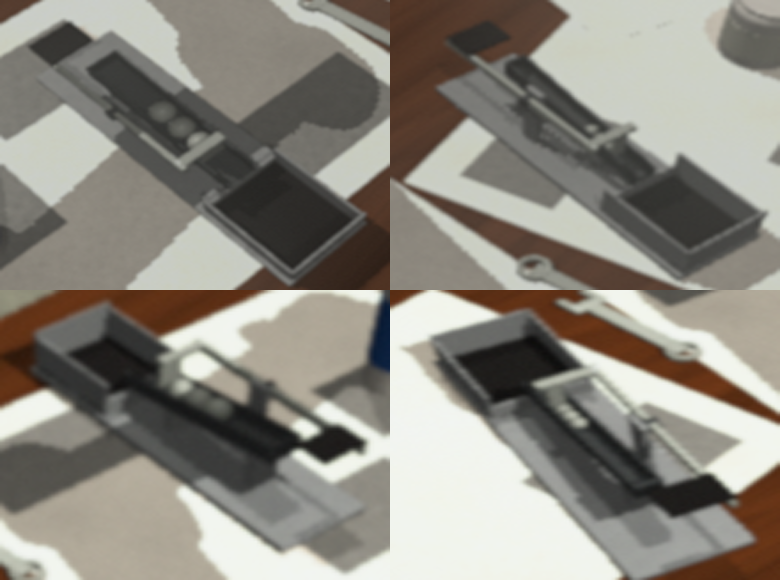

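Large dispenser is the lower one in the scene view (balls at about (240,318)) and the upper one in the side view. The other's balls are clearly smaller. Next I'll locate its pad and axis from depth.

```bash
cat > h.py <<'E'
import numpy as np,cv2
def load(f):
    d=np.load(f); return {k:d[k] for k in d}
def cloud(d):
    K=d["camera_matrix"];Z=d["depth"];v,u=np.mgrid[:420,:560]
    P=np.stack([(u-K[0,2])/K[0,0]*Z,(v-K[1,2])/K[1,1]*Z,Z],-1)
    E=d["extrinsics"];W=P@E[:3,:3].T+E[:3,3];W[Z==0]=np.nan;return W
def ray(d,u,v,z):
    K=d["camera_matrix"];E=d["extrinsics"]
    r=E[:3,:3]@np.array([(u-K[0,2])/K[0,0],(v-K[1,2])/K[1,1],1]);o=E[:3,3]
    return o+r*(z-o[2])/r[2]
def proj(d,p):
    K=d["camera_matrix"];E=d["extrinsics"];c=E[:3,:3].T@(np.asarray(p)-E[:3,3]);c=K@c;return c[:2]/c[2]
E
python3 - <<'E'
from h import *
for n,box in(("scene",(250,410,170,330)),("side",(110,210,255,365))):
    d=load(n+"0.npz");W=cloud(d);g=d["pixels"].mean(-1)
    m=np.zeros(g.shape,bool);m[box[0]:box[1],box[2]:box[3]]=1
    p=m&(abs(W[...,2]-.105)<.012)&(g<60)
    k,l,st,c=cv2.connectedComponentsWithStats(p.astype(np.uint8))
    for i in range(1,k):
        if st[i,4]>15:
            w=W[l==i];u,v=c[i];r=cv2.minAreaRect((w[:,:2]*1000).astype(np.float32))
            print(n,st[i],c[i],w.mean(0).round(4),ray(d,u,v,.107).round(4),r)
    # tray rim: z in .05-.066 ; base plate z .006-.014
    for lab,lo,hi in(("rim",.052,.068),("plate",.005,.015)):
        q=m&(W[...,2]>lo)&(W[...,2]<hi)&(g<150)
        k,l,st,c=cv2.connectedComponentsWithStats(q.astype(np.uint8))
        for i in range(1,k):
            if st[i,4]>60:
                w=W[l==i];print(n,lab,st[i],w.mean(0).round(3),cv2.minAreaRect((w[:,:2]*1000).astype(np.float32)))
E
```

```text
scene [183 264  24  21 264] [194.49621212 273.58712121] [ 0.5143 -0.2391  0.1075] [ 0.5141 -0.2391  0.107 ] ((514.304443359375, -238.77972412109375), (44.625030517578125, 32.29432678222656), 84.62480926513672)
scene rim [216 287  24  37 264] [ 0.6   -0.231  0.063] ((608.8276977539062, -230.95358276367188), (26.89497947692871, 91.84996795654297), 84.0289077758789)
scene rim [228 307  30  27 106] [ 0.66  -0.239  0.06 ] ((654.7269287109375, -237.61795043945312), (35.139366149902344, 62.31046676635742), 84.4687728881836)
scene rim [250 327  26  26 111] [ 0.715 -0.244  0.061] ((718.1463012695312, -243.97621154785156), (35.58182907104492, 42.86073684692383), 83.86272430419922)
scene rim [253 331  67  70 258] [ 0.807 -0.256  0.058] ((788.8372802734375, -251.61703491210938), (89.68215942382812, 110.56632232666016), 84.24151611328125)
scene plate [293 250  37  25 231] [0.678 0.002 0.008] ((674.2530517578125, 2.7170276641845703), (111.76992797851562, 23.264251708984375), 5.40802001953125)
scene plate [ 194  268   88   73 1033] [ 0.595 -0.204  0.011] ((610.7984619140625, -217.49777221679688), (
[... 1024 characters left out ...]
.25779724121094), (92.2950210571289, 97.82209777832031), 84.42112731933594)
side rim [290 139  38  30 142] [ 0.656 -0.22   0.061] ((651.6749877929688, -224.9882049560547), (19.14522361755371, 179.009521484375), 83.51432037353516)
side rim [317 151  17  13  76] [ 0.598 -0.24   0.063] ((596.3428955078125, -239.2937469482422), (20.532615661621094, 62.48611068725586), 89.35546875)
side plate [273 126  25  22 236] [ 0.799 -0.265  0.012] ((795.1395263671875, -265.2270202636719), (65.49739837646484, 92.51114654541016), 77.37488555908203)
side plate [ 263  136   95   64 1182] [ 0.616 -0.214  0.009] ((666.448486328125, -234.45431518554688), (102.46257781982422, 362.61212158203125), 84.81456756591797)
```

```bash
python3 - <<'E'
from h import *
for n in("scene","side"):
    d=load(n+"0.npz");W=cloud(d)
    for lo,hi in((.07,.1),(.12,.175),(.175,.3)):
        p=(W[...,2]>lo)&(W[...,2]<hi)&(W[...,0]>.3)&(W[...,0]<.95)&(W[...,1]<.3)&(W[...,1]>-.6)
        k,l,st,c=cv2.connectedComponentsWithStats(p.astype(np.uint8))
        for i in range(1,k):
            if st[i,4]>40: w=W[l==i];print(n,lo,st[i],w.min(0).round(3),w.max(0).round(3))
# plan
th=np.deg2rad(-5.7);ex=np.array([np.cos(th),np.sin(th)]);ey=np.array([-ex[1],ex[0]])
pad=np.array([.5135,-.2385]);O=pad+.130*ex+.015*ey;print("O",O)
from cell import status
from scipy.spatial.transform import Rotation as R
s=status.get_state();T=R.from_quat(s["tool_rot"])
G=R.from_matrix(np.array([[ex[0],-ey[0]*1,0],[ex[1],-ey[1],0],[0,0,-1]]))
for tgt in([*pad,.22],):
    print(T.inv().apply(np.array(tgt)-s["ee_pos"])*1e3,(T.inv()*G).as_rotvec(degrees=True))
E
```

```text
scene 0.07 [269 149  50  50 171] [0.395 0.113 0.07 ] [0.6   0.163 0.1  ]
scene 0.07 [288 154  32  30 181] [0.451 0.166 0.07 ] [0.563 0.198 0.092]
scene 0.07 [205 278  51  53 573] [ 0.546 -0.256  0.07 ] [ 0.7  -0.21  0.1 ]
scene 0.07 [247 326  15  15  42] [ 0.696 -0.272  0.072] [ 0.705 -0.23   0.1  ]
scene 0.07 [140 366  27  29 145] [ 0.602 -0.478  0.07 ] [ 0.627 -0.42   0.1  ]
scene 0.12 [123 353  37  38 438] [ 0.587 -0.479  0.12 ] [ 0.627 -0.419  0.175]
scene 0.175 [119 352  32  32 780] [ 0.569 -0.477  0.175] [ 0.624 -0.423  0.185]
side 0.07 [360 119  19  13 140] [ 0.564 -0.458  0.07 ] [ 0.62  -0.416  0.1  ]
side 0.07 [299 127  34  18 156] [ 0.601 -0.279  0.07 ] [ 0.704 -0.226  0.1  ]
side 0.07 [306 144  41  25 362] [ 0.535 -0.269  0.07 ] [ 0.667 -0.206  0.1  ]
side 0.07 [220 214  36  28 146] [0.5   0.115 0.07 ] [0.607 0.167 0.1  ]
side 0.07 [229 236  28  37 172] [0.451 0.151 0.07 ] [0.561 0.2   0.091]
side 0.07 [247 239  21  25  90] [0.435 0.14  0.07 ] [0.52  0.159 0.1  ]
side 0.12 [362  98  22  22 296] [ 0.565 -0.463  0.12 ] [ 0.621 -0.415  0.175]
side 0.175 [366  93  18  12 164] [ 0.568 -0.475  0.175] [ 0.624 -0.418  0.182]
O [ 0.64434702 -0.23648573]
[ 401.1105194  -224.90975861    2.16951292] [-7.73614277e-02  2.38820544e-02  2.56868290e+01]
```

```bash
python3 -m jog '[{"offset":[13,-7,0],"dr":[0,0,1]},{"offset":[40,-22,0],"dr":[0,0,3]},{"offset":[75,-42,0],"dr":[0,0,5]},{"offset":[110,-62,0],"dr":[0,0,7]},{"offset":[145,-81,0],"dr":[0,0,9]},{"offset":[180,-101,0],"dr":[0,0,12]},{"offset":[215,-121,0],"dr":[0,0,14]},{"offset":[250,-140,0],"dr":[0,0,16]},{"offset":[285,-160,0],"dr":[0,0,18]},{"offset":[320,-180,0],"dr":[0,0,20]},{"offset":[345,-193,0],"dr":[0,0,22]},{"offset":[360,-202,0],"dr":[0,0,24]}]' 0
cat > plan.py <<'E'
from h import *
from cell import status
from scipy.spatial.transform import Rotation as R
th=np.deg2rad(-5.7);ex=np.array([np.cos(th),np.sin(th)]);ey=np.array([-ex[1],ex[0]])
pad=np.array([.5135,-.2385])
G=R.from_matrix(np.array([[ex[0],-ey[0],0],[ex[1],-ey[1],0],[0,0,-1]]))
s=status.get_state();T=R.from_quat(s["tool_rot"])
print(s["t"],s["ee_pos"].round(4),s["wrist_force"].round(2),s["grip_width"])
for z in(.22,.125,.107,.074):
    print(z,(T.inv().apply(np.array([*pad,z])-s["ee_pos"])*1e3).round(1),(T.inv()*G).as_rotvec(degrees=True).round(2))
E
python3 plan.py
```

```text
t: 1.1
ee_pos: [0.4851, -0.2702, 0.2219]
tool_rot: [0.999, -0.034, -0.0, -0.001]
wrist_force: [0.9, -0.3, -0.4]
grip_width: 0.128
1.1 [ 0.4851 -0.2702  0.2219] [ 0.9  -0.26 -0.4 ] 0.1275440086814814
0.22 [ 26.2 -33.5   2. ] [-0.16  0.02  1.85]
0.125 [ 26.3 -33.2  97. ] [-0.16  0.02  1.85]
0.107 [ 26.3 -33.2 115. ] [-0.16  0.02  1.85]
0.074 [ 26.3 -33.1 148. ] [-0.16  0.02  1.85]
```

```bash
python3 -m jog '[{"offset":[13,-17,5],"dr":[0,0,1]},{"offset":[26,-33,20],"dr":[0,0,1.8]},{"offset":[26,-33,45],"dr":[0,0,1.8]},{"offset":[26,-33,68],"dr":[0,0,1.8]},{"offset":[26,-33,80],"dr":[0,0,1.8]},{"offset":[26,-33,82],"dr":[0,0,1.8]},{"offset":[26,-33,82],"dr":[0,0,1.8]},{"offset":[26,-33,82],"dr":[0,0,1.8]}]'
python3 plan.py
python3 - <<'E'
from cell import imaging
import cv2,numpy as np
o=[]
for n,b in(("scene",(225,345,150,310)),("side",(80,200,270,430)),):
    d=imaging.get_image(n);np.savez(n+"1.npz",**d);o.append(cv2.resize(d["pixels"][b[0]:b[1],b[2]:b[3],::-1],(400,300),interpolation=cv2.INTER_CUBIC))
d=imaging.get_image("wrist");o.append(cv2.resize(d["pixels"][:,:,::-1].copy(),(400,300)));o.append(o[0]*0)
cv2.imwrite("pics/c1.png",cv2.vconcat([cv2.hconcat(o[:2]),cv2.hconcat(o[2:])]))
E
```

```text
t: 1.77
ee_pos: [0.5135, -0.239, 0.1406]
tool_rot: [0.999, -0.049, 0.0, -0.001]
wrist_force: [-0.4, -0.2, 0.4]
grip_width: 0.008
1.7667 [ 0.5135 -0.239   0.1406] [-0.44 -0.16  0.38] 0.008043842649690668
0.22 [ -0.1  -0.7 -79.4] [-0.15 -0.01  0.03]
0.125 [-0.1 -0.4 15.6] [-0.15 -0.01  0.03]
0.107 [-0.1 -0.4 33.6] [-0.15 -0.01  0.03]
0.074 [-0.1 -0.3 66.6] [-0.15 -0.01  0.03]
```

View pics/c1.png

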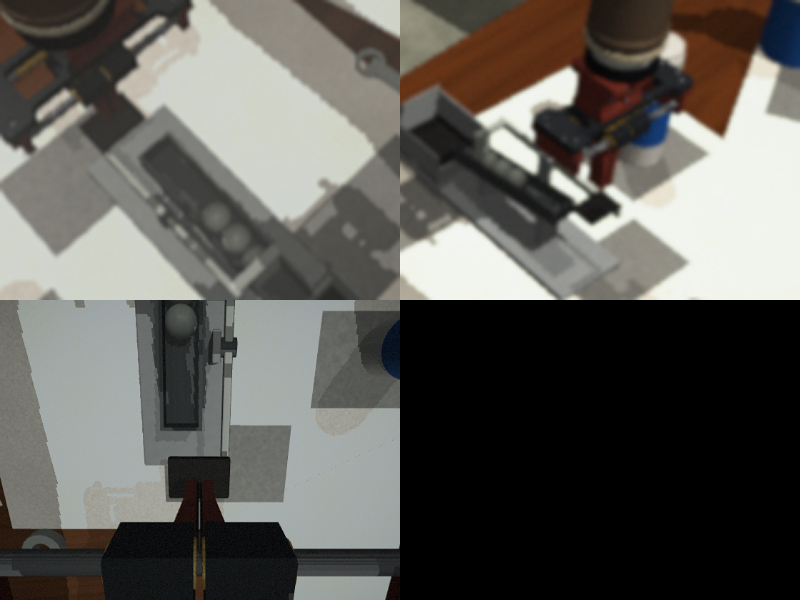

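The wrist view shows the closed fingers laterally centred on the pad (pad at (199,477)), with nothing else near them. Pressing.

```bash
python3 -m jog '[{"offset":[0,0,12],"dr":[0,0,0]},{"offset":[0,0,26],"dr":[0,0,0]},{"offset":[0,0,36],"dr":[0,0,0]},{"offset":[0,0,44],"dr":[0,0,0]},{"offset":[0,0,51],"dr":[0,0,0]},{"offset":[0,0,57],"dr":[0,0,0]},{"offset":[0,0,60],"dr":[0,0,0]},{"offset":[0,0,61],"dr":[0,0,0]},{"offset":[0,0,61],"dr":[0,0,0]},{"offset":[0,0,61],"dr":[0,0,0]},{"offset":[0,0,61],"dr":[0,0,0]},{"offset":[0,0,61],"dr":[0,0,0]}]'
cat > look.py <<'E'
import sys
from cell import imaging,status
import cv2,numpy as np
o=[]
for n,b in(("scene",(250,410,170,330)),("side",(90,210,255,375))):
    d=imaging.get_image(n);np.savez(n+"L.npz",**d);o.append(cv2.resize(d["pixels"][b[0]:b[1],b[2]:b[3],::-1],(400,400),interpolation=cv2.INTER_CUBIC))
cv2.imwrite(sys.argv[1],cv2.hconcat(o))
E
python3 look.py pics/c2.png; python3 plan.py
```

```text
t: 2.92
ee_pos: [0.5143, -0.2392, 0.0806]
tool_rot: [0.999, -0.049, 0.001, -0.001]
wrist_force: [0.1, -0.6, 4.2]
grip_width: 0.004
3.0167 [ 0.5143 -0.2392  0.0805] [ 1.34 -0.27  2.7 ] 0.005946499513056902
0.22 [  -0.5   -0.9 -139.5] [-0.11 -0.14  0.03]
0.125 [ -0.7  -0.7 -44.5] [-0.11 -0.14  0.03]
0.107 [ -0.8  -0.7 -26.5] [-0.11 -0.14  0.03]
0.074 [-0.9 -0.6  6.5] [-0.11 -0.14  0.03]
```

View pics/c2.png

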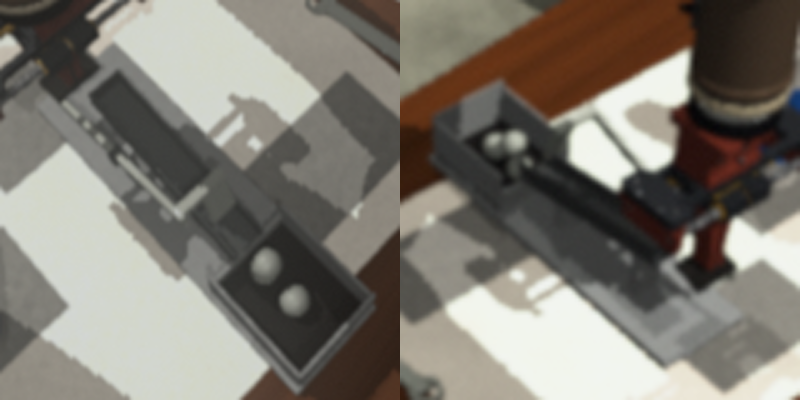

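Two balls are in the tray and the third seems to be coming out at the mouth (side crop, about (515,165)). I'll keep holding.

```bash
python3 -m jog '[{"offset":[0,0,1],"dr":[0,0,0]},{"offset":[0,0,1],"dr":[0,0,0]},{"offset":[0,0,1],"dr":[0,0,0]},{"offset":[0,0,1],"dr":[0,0,0]},{"offset":[0,0,1],"dr":[0,0,0]},{"offset":[0,0,1],"dr":[0,0,0]},{"offset":[0,0,1],"dr":[0,0,0]},{"offset":[0,0,1],"dr":[0,0,0]},{"offset":[0,0,1],"dr":[0,0,0]},{"offset":[0,0,1],"dr":[0,0,0]},{"offset":[0,0,1],"dr":[0,0,0]},{"offset":[0,0,1],"dr":[0,0,0]}]'
python3 look.py pics/c3.png
```

```text
t: 4.02
ee_pos: [0.5143, -0.2392, 0.0796]
tool_rot: [0.999, -0.049, 0.001, -0.001]
wrist_force: [1.0, -1.8, 4.7]
grip_width: 0.004
```

View pics/c3.png

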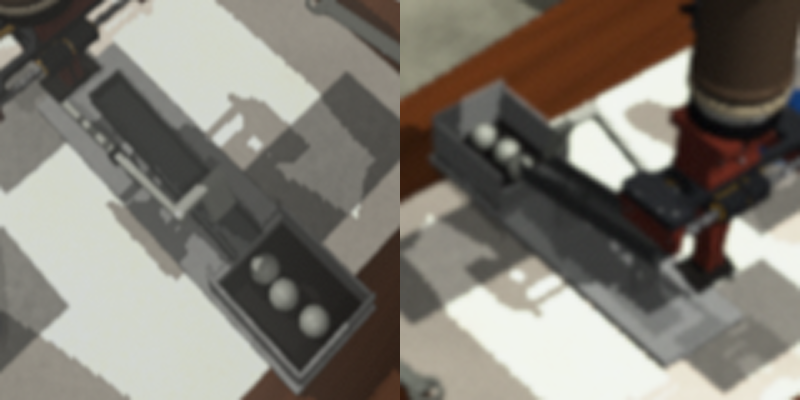

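```bash
cat > balls.py <<'E'
from h import *
d=load("sceneL.npz")
th=np.deg2rad(-5.7);ex=np.array([np.cos(th),np.sin(th)]);ey=np.array([-ex[1],ex[0]]);O=np.array([.6443,-.2365])
W=cloud(d);q=W[...,:2]-O;X=q@ex;Y=q@ey;Z=W[...,2]
m=(X>.09)&(X<.195)&(abs(Y)<.038)&(Z>.022)&(Z<.05)&(d["pixels"].mean(-1)>75)
k,l,st,c=cv2.connectedComponentsWithStats(m.astype(np.uint8))
for i in range(1,k):
    if st[i,4]>8: r=ray(d,*c[i],.03)[:2]-O; print(st[i],c[i].round(1),"disp mm",(r@ex*1e3).round(),(r@ey*1e3).round(),"ztop",Z[l==i].max().round(3))
E
python3 balls.py
```

```text
[276 336   6   6  14] [278.3 338.6] disp mm 92.0 31.0 ztop 0.037
[270 352  19  22 200] [279.2 362.6] disp mm 130.0 -4.0 ztop 0.043
[256 355   8   8  26] [259.3 358.2] disp mm 92.0 -28.0 ztop 0.038
[290 372  11  13 111] [294.9 377.7] disp mm 175.0 -2.0 ztop 0.044
```

All three balls lie in the tray (dispenser x ≈ 115, 145 and 175 mm, on y ≈ 0). I'll release smoothly, upwards.

```bash
python3 -m jog '[{"offset":[0,0,-4],"dr":[0,0,0]},{"offset":[0,0,-10],"dr":[0,0,0]},{"offset":[0,0,-18],"dr":[0,0,0]},{"offset":[0,0,-28],"dr":[0,0,0]},{"offset":[0,0,-42],"dr":[0,0,0]},{"offset":[0,0,-60],"dr":[0,0,0]},{"offset":[0,0,-85],"dr":[0,0,0]},{"offset":[0,0,-110],"dr":[0,0,0]},{"offset":[0,0,-130],"dr":[0,0,0]},{"offset":[0,0,-140],"dr":[0,0,0]},{"offset":[0,0,-140],"dr":[0,0,0]},{"offset":[0,0,-140],"dr":[0,0,0]}]'
python3 look.py pics/c4.png; python3 balls.py; python3 - <<'E'
from h import *
for f in("scene","side"):
    a=load(f+"0.npz");b=load(f+"L.npz");A=cloud(a);B=cloud(b)
    for n,D in(("A",A),("B",B)):
        g=(a if n=="A" else b)["pixels"].mean(-1)
        m=(abs(D[...,0]-.514)<.03)&(abs(D[...,1]+.239)<.035)&(D[...,2]>.04)&(D[...,2]<.13)&(g<70)
        print(f,n,m.sum(),np.median(D[m][:,2]) if m.any() else None)
E
```

```text
t: 5.12
ee_pos: [0.5138, -0.2392, 0.2195]
tool_rot: [0.999, -0.049, 0.001, -0.001]
wrist_force: [-1.1, 0.2, 0.2]
grip_width: 0.007
[276 336   6   6  15] [278.3 338.7] disp mm 92.0 31.0 ztop 0.036
[271 353  10  10  81] [275.5 357.4] disp mm 116.0 -2.0 ztop 0.043
[256 355   8   7  20] [259.2 357.8] disp mm 92.0 -28.0 ztop 0.036
[279 362  10  12  97] [283.2 367.4] disp mm 143.0 -5.0 ztop 0.043
[290 372  11  13 111] [294.9 377.7] disp mm 175.0 -2.0 ztop 0.044
scene A 288 0.10754390075779474
scene B 285 0.10740178155029234
side A 122 0.10590036337164638
side B 119 0.10603353176125985
```

View pics/c4.png

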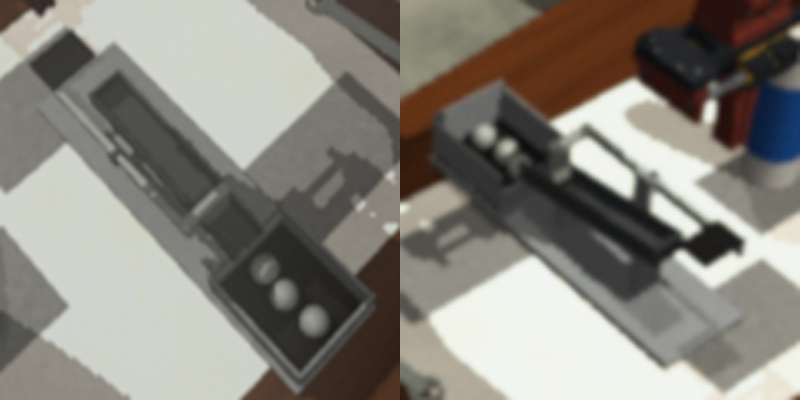

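The gate is shut, the pad is back at 107 mm, the chute is empty and three balls are in the tray. The arm is clear, so I'm handing in.

```bash
python3 -c "
from cell import ticket;print(ticket.job_done())"
```

```text
the job is handed in; nothing more can be done
None
```

All three larger balls are in their tray, the gate is shut again, and the job is handed in. I pressed the pad with the closed fingertips (about 4–5 N), held it about 2 s, then released it straight up. It took about 5.3 s of the 35 s allowed.

- **Balls:** in the last pictures they lie at about x = 116, 143 and 175 mm of the dispenser, near y = 0. The chute is empty.
- **Gate and pad:** the gate is down and the pad is back at its rest height of about 107 mm, the same as before the press.
- **Robot:** the tool is 0.22 m above the bench, touching nothing, with no real force at the wrist.
- **Other things:** I planned no move near the other dispenser or the things lying about, but I did not measure them again at the end.
- **A check that disagreed:** while the lever was held down, my count found only two ball shapes, because two touching balls merged into one. The picture showed three, and the count after release confirmed three. That count also picked up two small patches at x = 92 mm, y = 31 and −28 mm, which I took to be the tray's edge because they lie outside the ball area.

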